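# Unstack the parts boxes at the spectacle-frame welding bench

## Task

Take the stack of parts containers on the welding bench apart: set the round tin in the round dish, the small box in the small tray, the medium box on top of its twin that stands alone, with its feet fully down in the corner recesses of the twin's lid, and the large box in the large tray. Everything stands flat in its place at the end; keep the containers upright and do not disturb the spectacle frame lying among them.

Things in the scene. Friction and masses are not known exactly. Their poses are not given: they have to be found in the camera images.
- tin: Plain round metal tin with a lid, 40 mm diameter (41 mm over the lid, its top 10 mm), 40 mm tall, about 0.12 kg. Origin at the centre of its underside, z up. At the start it is the top of the stack, standing on the small box's lid. Grip it across its diameter, tips at least 8 mm above its underside.
- box_small: Grey lidded box, 46 (x) by 62 mm (y), 45 mm tall. Origin: centre of underside, at the foot tips. Domed corner feet 5 mm high, 10 mm wide, centred 7 mm in from the sides. Vertical sides up to 40 mm; on the lid a raised cross panel (top 45 mm) leaves 14 mm square corner recesses, floor at 40 mm. 0.15 kg. Under the tin, on the medium box's lid panel, roughly centred and parallel.
- box_medium: Grey lidded box, 56 (x) by 94 mm (y), 49 mm tall. Origin: centre of underside, at the foot tips. Domed corner feet 5 mm high, 10 mm wide, centred 7 mm in from the sides. Vertical sides up to 44 mm; on the lid a raised cross panel (top 49 mm) leaves 16 mm square corner recesses, floor at 44 mm. 0.25 kg. Under the small box, on the large box's lid panel, roughly centred and parallel.
- box_large: Grey lidded box, 64 (x) by 130 mm (y), 51 mm tall. Origin: centre of underside, at the foot tips. Domed corner feet 5 mm high, 10 mm wide, centred 7 mm in from the sides. Vertical sides up to 46 mm; on the lid a raised cross panel (top 51 mm) leaves 14 mm square corner recesses, floor at 46 mm. 0.35 kg. Bottom of the stack, on the bench.
- twin_box: Full twin of the medium box: same shape and size (56 by 94 by 49 mm, origin at underside centre), 0.7 kg, alone and loose on the bench. With the medium box properly stacked on it, either way round, the feet stand in its recesses (4 mm play each way) and the medium box's underside is 44 mm above the twin's; a foot riding on the panel leaves it up to 5 mm higher.
- tray_large: The large low white plastic tray, fixed to the bench; inside 82 mm (x) by 148 mm (y), walls 4 mm thick, rim 9 mm above the bench, inner floor 3 mm above the bench. Origin at the centre of its underside, on the bench. Place of the large box (9 mm to spare on each side).
- tray_small: The small low white plastic tray, fixed to the bench; inside 64 mm (x) by 80 mm (y), walls 4 mm thick, rim 9 mm above the bench, inner floor 3 mm above the bench. Origin at the centre of its underside, on the bench. Place of the small box (9 mm to spare on each side).
- dish: Low round white plastic dish, fixed to the bench, 68 mm outer diameter at the rim, walls 4 mm thick, rim 9 mm above the bench, flat inner floor 56 to 60 mm across and 3 mm above the bench. Origin at the centre of its underside. Place of the tin.
- spectacles: Finished steel-wire spectacle frame lying flat on the bench with its temples folded, 137 mm (y) by 55 mm (x), 3 mm high, loose and light (30 g). Origin between the lenses, at bench level. To be left where it lies.
Things that resemble listed ones, but are neither listed nor needed, are in the scene too. Leave any blue or red look-alike of the box_medium alone. Leave any turquoise look-alike of the box_large alone.

How it is judged:
By the outcome, as a careful person would: the job done as asked, in the order asked, and still so for the second after the job is handed in, with the robot touching nothing.
It also fails if it takes over 141 s, if anything falls off the work surface, if the arm or the gripper's body presses on something with over 40 N, if the wrist force passes 120 N, or if a joint passes its speed limit or range.

## Robot

A 6-joint arm with a two-finger parallel gripper is mounted at the origin on the work surface. World frame = base frame: x ahead of the robot, y to its left, z up, the work surface at z = 0. Lengths are in m, angles in rad, forces in N, time in s.
With the tool pointing down it reaches from about 0.35 to 0.95 m from the base axis. Payload 17.4 kg.
Tool frame: the origin (TCP) lies on the front face of the gripper's body, between the roots of the fingers; the fingertips stand 84 mm ahead of it and the grasp point (between the pads) lies 65 mm ahead of it (r.grip_depth is the distance from the TCP to the grasp point, in m); z points along the fingers, y is the line along which they close (so a half turn about z gives the same grasp; the last joint's range is limited). The gripper opens to 93 mm and grips with 3 to 60 N. Pads are 15 mm wide; open, the fingers measure 128 mm over their backs; the gripper's body (75 mm by 188 mm) begins 65 mm behind the grasp point.
Start: joints at [-0.038, 0.116, 1.442, -0, 1.584, -0.038], TCP at [0.675, -0, 0.303] pointing down, gripper open.
Joint ranges: [-2.83, 2.83], [-0.83, 2.19], [0.07, 2.5], [-1.14, 4.28], [0.01, 3], [-2.97, 2.97]. Speed limits (rad/s): [1.89, 1.89, 2.22, 3.14, 3.14, 3.14].

## Interface

Orientations are given as a rotation vector (axis times angle).
In Python, from plant import r gives the robot as it stands.
- The arm moves only by the shell command python3 -m creep 'ROWS'. ROWS is text: rows parted by semicolons, each of 5 numbers parted by spaces: the opening, from 0 (shut) to 1 (fully open), then the shift along the tool's x, y, z in units of 0.2 m (1.0 is 0.2 m), then the turn about the tool's z in units of 90 degrees (1.0 is 90 degrees). In form: fingers dx dy dz roll; .... A call has 1 to 10 rows; each row is the pose to reach, as a shift and turn from the pose commanded when the call began, along the tool's axes at that moment; what a row does not reach only later rows make up. A row lasts 1/12 s, in which the tool goes at most 41.7 mm and 7.16 degrees, less where a joint would pass 70% of its speed; a pose out of reach is approached as far as the arm can. A call with a number of a shift or a turn outside -1 to 1 is refused whole. A call with a gripper value outside its range is refused whole. The fingers move at their own pace and stop on an object; the grip force is fixed at half the most. Time passes only in rows, so rows that repeat a pose let the fingers close. It gives the time, the measured TCP pose, the force, the opening and the grip force at its end, in the units of the state.
- r.state(): the state, without advancing time (a new reading comes with each control period).
- r.grab_frame(name): name is "scene" or "side" or "wrist"; returns (picture, depth): 420x560x3 uint8, blue, green, red; 420x560 float32, m along the optical axis (not along the pixel's ray), 0 where there is no reading.
- r.camera_info(name): a dict with "mtx" (3x3 intrinsics, pixels), "k1" (the pictures are not rectified: a ray, as slopes to the right and down, at radius r is drawn at 1 + k1 r^2 times it, then the intrinsics apply), "rvec" (rotation vector, rad) and "tvec" (3), from world to camera coordinates, as OpenCV has them. Camera axes: x right, y down, z forward; pixel columns grow to the right and rows downward; lengths in m; the calibration is good to about 2 mm. A picture is of the moment at which its call begins: read the wrist's pose just before it. camera_info takes no time and is no camera call; for the wrist camera it gives the pose at the moment of the call.
- r.sign_off(): hands the job in; it is judged then, once.
The state is a dict: "t": time; "joint_positions": joint angles; "joint_velocities": joint speeds; "tau": joint torques, N m; "eef_pos": TCP position; "tool_rot": TCP orientation; "force": force on the tool from outside, world axes, zero at the start; "wrist_torque": the same for the moment, N m; "finger_gap": opening from 0.0 (shut) to 1.0 (fully open); "grip_force": force on a finger pad.
Only numpy, scipy, OpenCV 4.12 (cv2) and the standard library are available. Lean on these libraries where they do the work, as an engineer would, in place of code of your own. Each camera call takes 0.05 s, during which the arm holds its last target. There are 200 camera calls.

## Working session

There is one attempt and no reset: what is moved stays moved. The work goes in short steps, Python scripts to look and compute and a shell command to move; the robot and the scene stay as the last step left them, time stands still between calls to the robot, and variables do not carry over. Pictures are saved under pics/ and viewed, at most 14 in all, crops included, and the job is handed in when it is done.

```bash
ls; mkdir -p pics
python3 - <<'E'
from plant import r
import cv2,numpy as np
s=r.state();print(s['t'],s['eef_pos'],s['tool_rot'],s['finger_gap'],r.grip_depth)
for n in("scene","side","wrist"):
    p,d=r.grab_frame(n);cv2.imwrite(f'pics/{n}0.png',p);np.savez(f'pics/{n}0.npz',p=p,d=d,**r.camera_info(n))
    c=r.camera_info(n);print(n,c['mtx'].tolist(),c['k1'],c['rvec'],c['tvec'],(d>0).mean())
E
```

```text
pics
0.0 [6.74889724e-01 9.59938208e-06 3.02019484e-01] [-2.22082496e+00 -2.22085227e+00  1.22024142e-03] 1.0001145877825641 0.0653
scene [[455.6034737364289, 0.0, 276.3529256575796], [0.0, 455.6034737364289, 204.252344257237], [0.0, 0.0, 1.0]] -0.06953005823512548 [ 1.80156502  1.76084553 -0.67199942] [ 0.020576   -0.2587599   1.54468502] 0.9958630952380952
side [[518.6218968483649, 0.0, 276.70660380060093], [0.0, 518.6218968483649, 207.65642702727172], [0.0, 0.0, 1.0]] -0.15133999800561423 [ 0.41149927 -2.59981557  1.45874598] [0.42731605 0.1895055  1.18893735] 0.9959821428571428
wrist [[342.09440432336714, 0.0, 279.5088943832471], [0.0, 342.09440432336714, 209.29208890352567], [0.0, 0.0, 1.0]] -0.047927772238707145 [-2.89905104e+00 -1.07106941e-03  2.08840106e-03] [-0.67391221 -0.02842411  0.38983331] 0.9936522108843537
```

View pics/scene0.png

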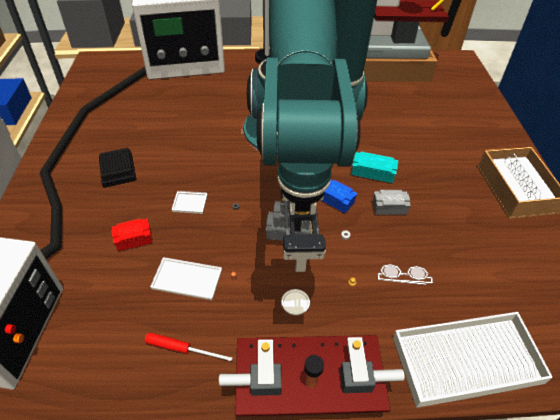

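View pics/side0.png

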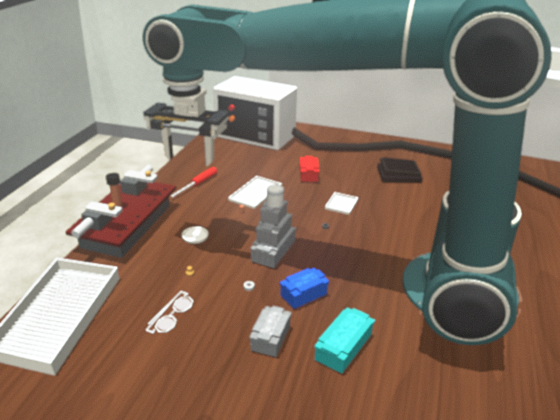

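View pics/wrist0.png

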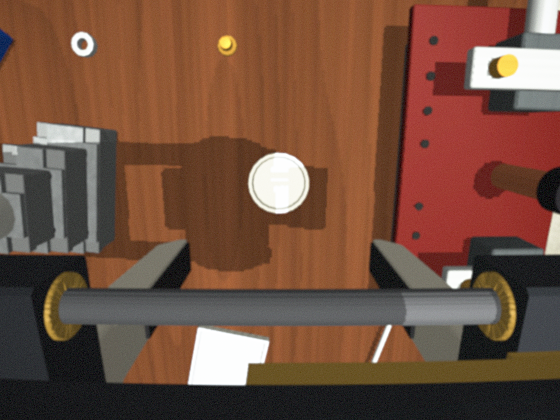

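```bash
cat > h.py <<'E'
import numpy as np,cv2
def load(n):
    z=np.load(f'pics/{n}.npz');return {k:z[k] for k in z.files}
def snap(r,cam,name):
    c=r.camera_info(cam);p,d=r.grab_frame(cam);cv2.imwrite(f'pics/{name}.png',p)
    np.savez(f'pics/{name}.npz',p=p,d=d,**c);return load(name)
def rays(f,uv):
    uv=np.asarray(uv,float).reshape(-1,1,2)
    q=cv2.undistortPoints(uv,f['mtx'],np.array([float(f['k1']),0,0,0]))[:,0]
    R=cv2.Rodrigues(f['rvec'])[0];return -R.T@f['tvec'],np.c_[q,np.ones(len(q))]@R
def plane(f,uv,z):
    o,v=rays(f,uv);return o+v*((z-o[2])/v[:,2])[:,None]
def cloud(f):
    h,w=f['d'].shape;u,v=np.meshgrid(np.arange(w),np.arange(h))
    o,ra=rays(f,np.c_[u.ravel(),v.ravel()]);P=o+ra*f['d'].reshape(-1,1)
    P[f['d'].ravel()<=0]=np.nan;return P.reshape(h,w,3)
def rect(P):
    """min-area rectangle of xy points in mm: centre, long-axis angle from +y (deg), short, long"""
    (c,s,a)=cv2.minAreaRect((P[:,:2]*1000).astype(np.float32))
    if s[0]>s[1]: s=s[::-1];a+=90
    # width s[0] lies along angle a -> short axis angle a = rotation of box
    a=(a+90)%180-90
    return np.round(c,1),round(a,1),np.round(s,1)
E
python3 - <<'E'
from h import *
for n in('scene0','side0','wrist0'):
    f=load(n);P=cloud(f);hsv=cv2.cvtColor(f['p'],cv2.COLOR_BGR2HSV)
    print(n,'cam',rays(f,[[280,210]])[0])
    m=((hsv[...,1]<60)&(hsv[...,2]>90)&(P[...,2]<.3)&(P[...,0]>.25)&(P[...,0]<1.1)&(abs(P[...,1])<.5)).astype(np.uint8)
    k,l,st,ce=cv2.connectedComponentsWithStats(m)
    for i in range(1,k):
        if st[i,4]<60: continue
        Q=P[l==i];print(ce[i].round(),st[i,4],'z',np.nanpercentile(Q[:,2],[5,50,95]).round(3),rect(Q))
E
```

```text
scene0 cam [ 1.23327283 -0.0669422   0.96332173]
[189. 202.] 652 z [-0.001  0.003  0.009] (array([ 337.1, -281.1]), -4.7, array([87.4, 93.9]))
[392. 197.] 492 z [0.042 0.048 0.051] (array([349.4, 300. ]), -3.3, array([105.9, 106.4]))
[274. 218.] 241 z [0.044 0.052 0.1  ] (array([443.3, -36.4]), 87.2, array([47.1, 88.3]))
[345. 234.] 60 z [-0.001  0.008  0.011] (array([465.6, 152.6]), 80.2, array([21.5, 34.1]))
[186. 278.] 2066 z [-0.     0.003  0.01 ] (array([ 594.9, -263.2]), -12.6, array([100.8, 163.2]))
[300. 265.] 104 z [0.232 0.25  0.268] (array([736.6,   1.2]), -15.9, array([ 8.2, 18.2]))
[404. 274.] 577 z [-0.001  0.002  0.006] (array([596.4, 289.1]), -9.8, array([ 55.6, 137.1]))
[295. 302.] 574 z [0.    0.004 0.01 ] (array([670.4,   5.5]), -66.5, array([66.9, 71.6]))
[448. 361.] 10280 z [0.002 0.013 0.112] (array([831.8, 292.6]), 6.9, array([180.5, 433.2]))
[257. 372.] 1384 z [0.089 0.103 0.115] (array([ 866.1, -102.9]), 12.4, array([117.4, 124.2]))
[210. 354.] 154 z [-0.001  0.014  0.018] (array([ 802.6, -189.6]), -16.1, array([ 6.4, 99.3]))
side0 cam [0.1478061  1.00403447 
[... 1824 characters left out ...]
47 0.27 ] (array([774.6, -37. ]), 59.0, array([ 40.9, 139. ]))
[ 42. 248.] 115 z [0.099 0.1   0.129] (array([466. , -37.5]), -62.9, array([ 9. , 33.6]))
[ 78. 248.] 103 z [0.05  0.051 0.074] (array([468.3, -55.9]), -58.9, array([ 9.9, 30.3]))
[517. 251.] 287 z [0.1   0.102 0.103] (array([888.5, -42.5]), 89.5, array([ 5.2, 47.7]))
[126. 345.] 1271 z [0.281 0.293 0.299] (array([626.3,   1.2]), 1.4, array([ 2. , 20.7]))
[432. 341.] 1097 z [0.28  0.292 0.299] (array([772.2, -87.3]), 29.0, array([ 11.4, 220.9]))
[224. 355.] 3559 z [0.002 0.003 0.01 ] (array([ 605.6, -233.5]), -12.7, array([94.7, 96.3]))
[381. 344.] 240 z [-0.     0.015  0.017] (array([ 803.9, -202.8]), -15.1, array([15.1, 63.2]))
```

```bash
python3 -m creep '1 0 0 -0.6 0; 1 0 -0.3 -0.6 0; 1 0 -0.6 -0.6 0; 1 0.1 -1 -0.6 0; 1 0.1 -1 -0.6 0; 1 0.1 -1 -0.6 0; 1 0.1 -1 -0.6 0; 1 0.1 -1 -0.6 0; 1 0.1 -1 -0.6 0; 1 0.1 -1 -0.6 0'
python3 -m creep '1 0 -0.17 0 0; 1 0 -0.17 0 0; 1 0 -0.17 0 0; 1 0 -0.17 0 0'
python3 - <<'E'
from plant import r
from h import *
s=r.state();print(s['t'],s['eef_pos'],s['tool_rot'])
f=snap(r,'wrist','w1');P=cloud(f);hsv=cv2.cvtColor(f['p'],cv2.COLOR_BGR2HSV)
f2=snap(r,'scene','s1');P2=cloud(f2);f3=snap(r,'side','d1');P3=cloud(f3)
for nm,P in(('w',P),('scene',P2),('side',P3)):
    for a,b in((.18,.19),(.14,.148),(.095,.103),(.047,.0535)):
        m=(P[...,2]>a)&(P[...,2]<b)&(abs(P[...,0]-.42)<.12)&(abs(P[...,1])<.13)
        m=cv2.morphologyEx(m.astype(np.uint8),cv2.MORPH_OPEN,np.ones((2,2)))>0
        if m.sum()>20: print(nm,a,m.sum(),np.median(P[m][:,2]).round(4),rect(P[m]))
E
```

```text
t: 0.98
eef_pos: [0.4755, 0.0199, 0.4223]
tool_rot: [-2.221, -2.221, 0.0]
force: [0.1, -0.4, 0.2]
finger_gap: 0.999
grip_force: 0.0
t: 1.32
eef_pos: [0.4419, 0.0199, 0.4222]
tool_rot: [-2.221, -2.221, 0.001]
force: [0.1, -0.2, 0.1]
finger_gap: 1.001
grip_force: 0.0
1.3167 [0.44188763 0.01987331 0.42219294] [-2.22123277e+00 -2.22079041e+00  9.56561312e-04]
w 0.18 1330 nan (array([nan, nan]), 0.0, array([0., 0.]))
w 0.14 432 nan (array([471. ,   2.8]), 71.6, array([54.7, 74.1]))
w 0.095 649 nan (array([450.4,  -0.7]), -33.5, array([ 66.7, 105.9]))
w 0.047 1590 nan (array([419.8,  44. ]), 36.5, array([123.7, 249.3]))
scene 0.18 170 nan (array([373.1,  18.6]), 82.4, array([ 35.3, 209.9]))
scene 0.14 121 nan (array([409.8,  37.6]), 58.5, array([ 56.3, 165.3]))
scene 0.095 180 0.0978 (array([440.5,  33.9]), 37.7, array([ 74.5, 143.9]))
scene 0.047 324 nan (array([424.3,  57.6]), 37.7, array([108.3, 232.1]))
side 0.18 153 0.1854 (array([ 477.5, -143.9]), 9.2, array([ 36.3, 341.6]))
side 0.14 126 nan (array([457. ,   8.9]), -1.2, array([46.6, 57.9]))
side 0.095 223 0.0987 (array([454.9,   6.5]), -6.8, array([55.2, 97.5]))
side 0.047 390 nan (array([372.7,  53.1]), 55.2, array([128. , 198.2]))
```

View pics/w1.png

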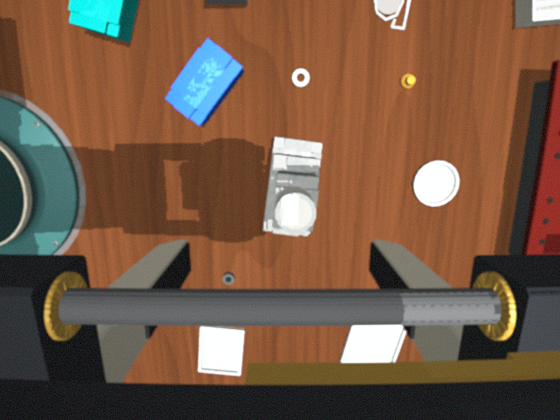

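```bash
cat >> h.py <<'E'
def levels(f,box,bands,grey=True):
    u0,v0,u1,v1=box;P=cloud(f);hsv=cv2.cvtColor(f['p'],cv2.COLOR_BGR2HSV)
    g=np.zeros(P.shape[:2],bool);g[v0:v1,u0:u1]=1
    if grey:g&=hsv[...,1]<70
    out=[]
    for a,b in bands:
        m=(g&(P[...,2]>a)&(P[...,2]<b)).astype(np.uint8)
        k,l,st,ce=cv2.connectedComponentsWithStats(m)
        keep=np.isin(l,[i for i in range(1,k) if st[i,4]>=12])
        if keep.sum()<12: continue
        vv,uu=np.nonzero(keep);z=float(np.median(P[keep][:,2]))
        Q=plane(f,np.c_[uu,vv],z)
        out.append((z,Q));print(f'{a}-{b} n{len(Q)} z{z:.4f}',rect(Q),'x',(Q[:,0].min()*1e3).round(1),(Q[:,0].max()*1e3).round(1),'y',(Q[:,1].min()*1e3).round(1),(Q[:,1].max()*1e3).round(1))
    return out
E
python3 - <<'E'
from h import *
B=((.18,.19),(.141,.149),(.096,.104),(.047,.0545))
print('w');f=load('w1');levels(f,(250,130,335,245),B)
s=load('s1');d=load('d1')
print('scene');levels(s,(250,190,330,255),B)
print('side');levels(d,(245,180,300,270),B)
big=np.hstack([cv2.resize(f['p'][125:250,240:340],None,fx=4,fy=4),cv2.resize(d['p'][175:275,240:310],(350,500))])
cv2.imwrite('pics/c1.png',big)
E
```

```text
w
0.18-0.19 n1334 z0.1846 (array([456. ,   4.2]), 0.0, array([38.8, 39.8])) x 436.6 475.3 y -15.7 24.1
0.141-0.149 n441 z0.1443 (array([455.4,  14.3]), -77.5, array([41.2, 53.4])) x 433.8 482.1 y -11.4 34.6
0.096-0.104 n642 z0.0996 (array([447.7,   7.8]), -26.4, array([51.6, 95.2])) x 425.5 486.6 y -42.8 50.6
0.047-0.0545 n737 z0.0508 (array([457. ,   2.9]), -7.6, array([ 63.9, 130.3])) x 419.4 495.3 y -62.8 69.6
scene
0.18-0.19 n26 z0.1820 (array([475. ,   6.3]), -0.9, array([ 6.7, 28.8])) x 471.5 478.4 y -8.0 20.8
0.141-0.149 n123 z0.1437 (array([467.6,   5.2]), -5.1, array([35.9, 60.2])) x 447.8 485.7 y -23.8 36.2
0.096-0.104 n177 z0.0986 (array([466.5,   3.9]), -10.0, array([45.4, 93.7])) x 436.6 492.0 y -40.7 52.0
0.047-0.0545 n303 z0.0499 (array([461.3,   5.4]), -4.9, array([ 65.4, 129.4])) x 424.2 498.2 y -58.7 71.3
side
0.18-0.19 n154 z0.1856 (array([455. ,   6.8]), 50.4, array([43.1, 45.4])) x 434.2 475.4 y -17.0 35.8
0.141-0.149 n120 z0.1453 (array([457.3,  10.9]), -5.4, array([47.5, 63.1])) x 431.9 481.6 y -18.7 43.0
0.096-0.104 n217 z0.1003 (array([454.6,   7.7]), -11.6, array([57.8, 94.2])) x 424.2 487.0 y -35.2 56.2
0.047-0.0545 n285 z0.0515 (array([455.4,   9.4]), -9.3, array([ 66.8, 130.3])) x 416.6 494.9 y -50.7 76.8
```

View pics/c1.png

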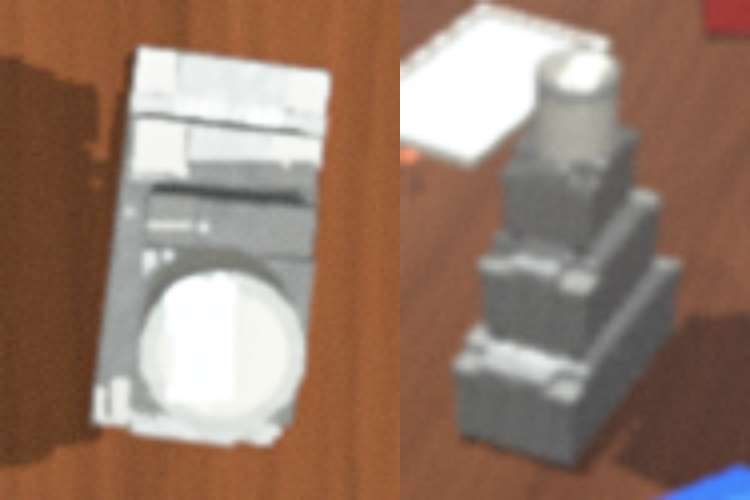

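```bash
cat >> h.py <<'E'
def places(f,names=('w',)):
    """white low things, contour cast on rim plane; all saturations low, bright"""
    P=cloud(f);hsv=cv2.cvtColor(f['p'],cv2.COLOR_BGR2HSV)
    m=((hsv[...,1]<70)&(hsv[...,2]>90)&(P[...,2]<.02)&(P[...,0]>.2)&(P[...,0]<.78)).astype(np.uint8)
    m=cv2.morphologyEx(m,cv2.MORPH_OPEN,np.ones((2,2)))
    k,l,st,ce=cv2.connectedComponentsWithStats(m)
    for i in range(1,k):
        if st[i,4]<200: continue
        vv,uu=np.nonzero(l==i);Q=plane(f,np.c_[uu,vv],.009)
        zz=P[...,2][l==i];print(ce[i].round(),st[i,4],'z5/50/97',np.percentile(zz,[5,50,97]).round(4),rect(Q))
E
python3 - <<'E'
from h import *
for n in('w1','wrist0','s1','d1'):
    print(n);places(load(n))
B=((.046,.0535),(.0415,.046))
print('twin scene');levels(load('s1'),(368,182,416,220),B)
print('twin side');levels(load('d1'),(245,300,297,360),B)
E
```

```text
w1
[393.  11.] 725 z5/50/97 [nan nan nan] (array([591.2, 230.4]), -88.9, array([37.4, 50.8]))
[521.  14.] 276 z5/50/97 [nan nan nan] (array([769.6, 237.6]), 7.1, array([17.2, 35.6]))
[301.  78.] 251 z5/50/97 [nan nan nan] (array([470.4, 148.8]), -45.7, array([23.8, 24.8]))
[437. 184.] 1729 z5/50/97 [nan nan nan] (array([673.8,   1.9]), 5.3, array([69.3, 69.8]))
[222. 351.] 2169 z5/50/97 [nan nan nan] (array([ 343. , -282.4]), -6.1, array([75.9, 96.8]))
[374. 345.] 2108 z5/50/97 [nan nan nan] (array([ 598.2, -269.9]), 89.3, array([ 72., 106.]))
wrist0
[84. 45.] 450 z5/50/97 [nan nan nan] (array([471.2, 148.7]), 43.7, array([24.1, 27. ]))
[279. 184.] 2994 z5/50/97 [nan nan nan] (array([673.9,   2.3]), 0.0, array([67.9, 68.5]))
[225. 356.] 3576 z5/50/97 [nan nan nan] (array([ 608.5, -228.6]), 77.5, array([92.7, 92.8]))
s1
[190. 203.] 668 z5/50/97 [nan nan nan] (array([ 347.9, -275.7]), -5.9, array([81.6, 91.5]))
[187. 279.] 2076 z5/50/97 [nan nan nan] (array([ 604. , -258.8]), -12.5, array([ 95.6, 159.3]))
[404. 273.] 453 z5/50/97 [nan nan nan] (array([597.5, 282.3]), -1.6, array([ 45.3
[... 588 characters left out ...]
394 z5/50/97 [nan nan nan] (array([666.6,   8.4]), 19.2, array([71.7, 77.6]))
[ 79. 334.] 771 z5/50/97 [nan nan nan] (array([766.8, 375.9]), 6.3, array([ 58.9, 308.3]))
[171. 314.] 895 z5/50/97 [nan nan nan] (array([587.3, 292.2]), -9.0, array([ 56.5, 141.8]))
twin scene
0.046-0.0535 n370 z0.0486 (array([374.4, 292.3]), -0.8, array([57.5, 92.6])) x 345.2 403.3 y 246.1 338.6
0.0415-0.046 n87 z0.0443 (array([372.3, 291.7]), -0.9, array([61.4, 92.7])) x 341.1 403.7 y 245.0 337.8
twin side
0.046-0.0535 n836 z0.0501 (array([370.8, 291.4]), -1.3, array([57.8, 96.8])) x 341.8 400.2 y 242.8 339.9
0.0415-0.046 n147 z0.0443 (array([370.7, 292.1]), -2.2, array([57.5, 96.5])) x 343.0 400.4 y 243.0 340.9
```

```bash
python3 -m creep '1 -0.08 0.07 0.2 0; 1 -0.08 0.07 0.4 0; 1 -0.08 0.07 0.5 0; 1 -0.08 0.07 0.6 0; 1 -0.08 0.07 0.7 0; 1 -0.08 0.07 0.8 0; 1 -0.08 0.07 0.86 0; 1 -0.08 0.07 0.9 0; 1 -0.08 0.07 0.9 0; 1 -0.08 0.07 0.9 0'
python3 -m creep '0.6 0 0 0 0;0.35 0 0 0 0; 0.2 0 0 0 0; 0.2 0 0 0 0; 0.2 0 0 0 0; 0.2 0 0 0 0; 0.2 0 0 0 0; 0.2 0 0 0 0'
```

```text
t: 2.3
eef_pos: [0.4553, 0.004, 0.2433]
tool_rot: [2.221, 2.221, 0.0]
force: [-0.4, 0.2, 0.2]
finger_gap: 0.999
grip_force: 0.0
t: 2.97
eef_pos: [0.455, 0.004, 0.2428]
tool_rot: [2.221, 2.221, 0.0]
force: [0.6, -0.3, 0.6]
finger_gap: 0.475
grip_force: 0.0
```

```bash
python3 -m creep '0.2 0 0 0 0;0.2 0 0 0 0; 0.2 0 0 0 0; 0.2 0 0 0 0; 0.2 0 0 0 0'
python3 -m creep '0.2 0 0 -0.05 0; 0.2 0 0 -0.1 0; 0.2 0 0 -0.2 0; 0.2 0 0 -0.35 0; 0.2 0 0.2 -0.35 0; 0.2 0 0.4 -0.35 0; 0.2 -0.01 0.6 -0.35 0; 0.2 -0.01 0.8 -0.35 0; 0.2 -0.01 0.99 -0.35 0; 0.2 -0.01 0.99 -0.35 0'
```

```text
t: 3.38
eef_pos: [0.455, 0.004, 0.2428]
tool_rot: [2.221, 2.221, 0.0]
force: [0.8, -0.2, 0.5]
finger_gap: 0.422
grip_force: 30.0
t: 4.22
eef_pos: [0.6577, 0.0018, 0.3101]
tool_rot: [-2.22, -2.22, 0.003]
force: [0.0, -0.4, -1.0]
finger_gap: 0.424
grip_force: 30.0
```

```bash
python3 -m creep '0.2 0 0.08 0 0; 0.2 0 0.08 0.15 0; 0.2 0 0.08 0.3 0; 0.2 0 0.08 0.5 0; 0.2 0 0.08 0.7 0; 0.2 0 0.08 0.85 0; 0.2 0 0.08 0.93 0; 0.2 0 0.08 0.97 0; 0.2 0 0.08 0.99 0; 0.2 0 0.08 0.99 0'
python3 -m creep '0.2 0 0 0.02 0; 0.2 0 0 0.035 0; 0.2 0 0 0.05 0; 0.2 0 0 0.05 0'
```

```text
t: 5.05
eef_pos: [0.6693, 0.002, 0.1155]
tool_rot: [2.221, 2.221, 0.001]
force: [0.9, 0.3, -1.5]
finger_gap: 0.425
grip_force: 30.0
t: 5.38
eef_pos: [0.669, 0.002, 0.1047]
tool_rot: [2.221, 2.221, 0.0]
force: [0.6, 0.5, -1.6]
finger_gap: 0.421
grip_force: 30.0
```

```bash
python3 -m creep '0.2 0 0.023 0 0; 0.2 0 0.023 0.01 0; 0.2 0 0.023 0.015 0; 0.2 0 0.023 0.015 0; 0.2 0 0.023 0.015 0'
python3 - <<'E'
from plant import r
from h import *
f=snap(r,'scene','s2');d=snap(r,'side','d2')
cv2.imwrite('pics/c2.png',np.hstack([cv2.resize(f['p'][250:330,250:340],(450,400)),cv2.resize(d['p'][170:260,160:230],(350,400))]))
E
```

```text
t: 5.8
eef_pos: [0.6737, 0.002, 0.1018]
tool_rot: [2.221, 2.221, 0.0]
force: [1.3, 0.9, -0.9]
finger_gap: 0.424
grip_force: 30.0
```

View pics/c2.png

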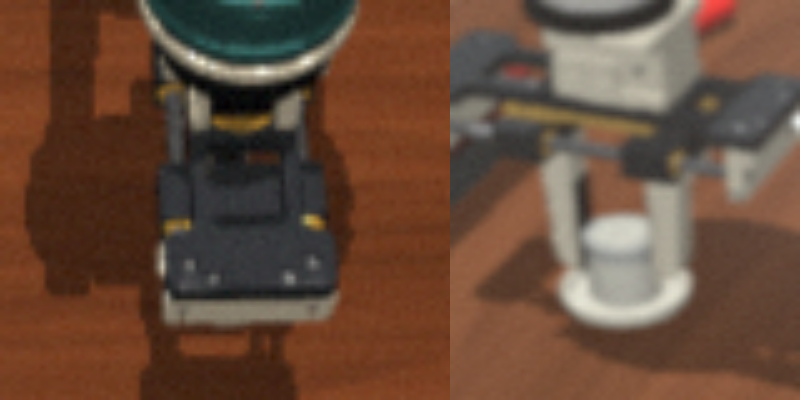

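The tin hangs inside the dish (side crop, tin at about (620,260)), essentially on the floor. I lower it the last bit and release.

```bash
python3 -m creep '0.2 0 0 0.005 0; 0.2 0 0 0.01 0; 0.2 0 0 0.01 0; 0.5 0 0 0.01 0; 0.6 0 0 0.01 0; 0.6 0 0 0.01 0; 0.6 0 0 0.01 0; 0.6 0 0 0.01 0'
python3 -m creep '0.7 0 0 -0.1 0; 0.8 0 0 -0.3 0; 1 0 0 -0.5 0; 1 0 0 -0.7 0; 1 0 0 -0.9 0; 1 0 0 -1 0; 1 0 -0.3 -1 0; 1 0 -0.5 -1 0; 1 0 -0.6 -1 0; 1 0 -0.6 -1 0'
```

```text
t: 6.57
eef_pos: [0.6735, 0.002, 0.0996]
tool_rot: [-2.221, -2.221, 0.0]
force: [-0.0, 0.0, -0.5]
finger_gap: 0.598
grip_force: 0.0
t: 7.4
eef_pos: [0.5492, 0.0021, 0.3003]
tool_rot: [2.221, 2.221, 0.0]
force: [-0.7, -0.8, 0.4]
finger_gap: 0.998
grip_force: 0.0
```

```bash
python3 -m creep '1 0.09 -0.2 -0.2 0; 1 0.09 -0.47 -0.2 0; 1 0.09 -0.47 -0.2 0; 1 0.09 -0.47 -0.2 0; 1 0.09 -0.47 -0.2 0; 1 0.09 -0.47 -0.2 0'
python3 - <<'E'
from plant import r
from h import *
s=r.state();print(s['t'],s['eef_pos'],s['tool_rot'])
f=snap(r,'wrist','w3')
P=cloud(f);hsv=cv2.cvtColor(f['p'],cv2.COLOR_BGR2HSV)
m=(hsv[...,1]<70)&(P[...,2]>.04)&(P[...,2]<.2)&(abs(P[...,0]-.455)<.08);vv,uu=np.nonzero(m);print(uu.min(),uu.max(),vv.min(),vv.max())
B=((.141,.149),(.137,.142),(.096,.104),(.047,.0545))
levels(f,(150,60,400,300),B)
places(f)
d=load('d2');print('tin');levels(d,(185,200,215,250),((.035,.05),))
cv2.imwrite('pics/c3.png',f['p'])
E
```

```text
t: 7.9
eef_pos: [0.46, 0.02, 0.3397]
tool_rot: [2.221, 2.221, 0.0]
force: [0.4, -0.9, 0.1]
finger_gap: 0.999
grip_force: 0.0
7.9 [0.45999582 0.01996273 0.33969695] [2.22123853e+00 2.22123246e+00 3.67323695e-04]
244 314 139 260
0.141-0.149 n2813 z0.1445 (array([457.9,   3.9]), -5.1, array([46. , 62.7])) x 434.1 481.6 y -27.6 35.0
0.137-0.142 n983 z0.1394 (array([457.9,   3.9]), -5.1, array([45.8, 62.2])) x 432.6 483.3 y -28.7 36.6
0.096-0.104 n807 z0.0996 (array([444.5,  17.8]), -49.3, array([44.4, 83.4])) x 426.1 487.5 y -24.8 50.5
0.047-0.0545 n793 z0.0508 (array([464.7,  55.7]), 78.2, array([25.8, 64.6])) x 431.8 494.6 y 36.4 69.6
[289.  69.] 350 z5/50/97 [-0.0005  0.0094  0.0113] (array([470.6, 149. ]), 0.0, array([23.9, 24.8]))
[445. 191.] 1323 z5/50/97 [nan nan nan] (array([668.8,   4.5]), -25.4, array([60.4, 69.1]))
[383. 347.] 2127 z5/50/97 [nan nan nan] (array([ 608.2, -211.6]), 89.2, array([ 58.4, 100.2]))
[199. 372.] 1349 z5/50/97 [nan nan nan] (array([ 345.1, -255.3]), 87.5, array([47.2, 75.7]))
tin
0.035-0.05 n176 z0.0438 (array([664.4,   4.2]), -70.9, array([51.4, 58.4])) x 632.9 695.9 y -20.0 30.2
```

View pics/c3.png

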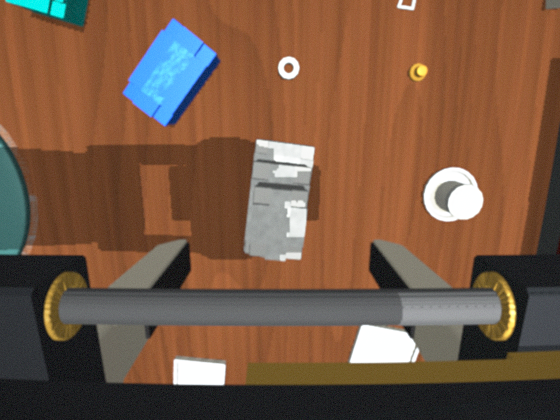

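```bash
python3 -m creep '1 -0.08 -0.01 0.1 0.057; 1 -0.08 -0.01 0.2 0.057; 1 -0.08 -0.01 0.3 0.057; 1 -0.08 -0.01 0.35 0.057; 1 -0.08 -0.01 0.35 0.057; 1 -0.08 -0.01 0.35 0.057'
```

```text
t: 8.45
eef_pos: [0.458, 0.004, 0.2697]
tool_rot: [-2.318, -2.119, 0.001]
force: [0.4, -0.0, 0.1]
finger_gap: 0.998
grip_force: 0.0
```

```bash
python3 -m creep '1 0 0 0.1 0; 1 0 0 0.2 0; 0.9 0 0 0.28 0; 0.8 0 0 0.34 0; 0.7 0 0 0.383 0; 0.6 0 0 0.383 0; 0.3 0 0 0.383 0; 0.3 0 0 0.383 0; 0.3 0 0 0.383 0; 0.3 0 0 0.383 0'
python3 -m creep '0.3 0 0 0 0; 0.3 0 0 0 0; 0.3 0 0 0 0; 0.3 0 0 0 0'
```

```text
t: 9.28
eef_pos: [0.4579, 0.004, 0.194]
tool_rot: [2.318, 2.119, 0.001]
force: [1.2, -0.4, 1.8]
finger_gap: 0.492
grip_force: 30.0
t: 9.62
eef_pos: [0.4579, 0.004, 0.1937]
tool_rot: [2.318, 2.119, 0.001]
force: [1.2, -0.8, 5.9]
finger_gap: 0.494
grip_force: 30.0
```

```bash
python3 -m creep '0.3 0 0 -0.03 0; 0.3 0 0 -0.1 0; 0.3 0 0 -0.25 0; 0.3 0 0 -0.45 0; 0.3 -0.1 0 -0.6 0; 0.3 -0.25 -0.1 -0.75 0; 0.3 -0.45 -0.15 -0.85 0; 0.3 -0.6 -0.2 -0.95 0; 0.3 -0.8 -0.2 -0.95 0; 0.3 -1 -0.2 -0.95 0'
python3 -m creep '0.3 -0.2 -0.05 0 0; 0.3 -0.4 -0.1 0 0; 0.3 -0.6 -0.15 0 0; 0.3 -0.8 -0.2 0 0; 0.3 -0.86 -0.21 0 0; 0.3 -0.86 -0.21 0 0; 0.3 -0.86 -0.21 0 0; 0.3 -0.86 -0.21 0 0'
cat >> h.py <<'E'
def tray(f,L):
    """white outline in wrist view: bright unsaturated component cast on rim plane; rim = points with depth z>6mm"""
    P=cloud(f);hsv=cv2.cvtColor(f['p'],cv2.COLOR_BGR2HSV)
    m=((hsv[...,1]<70)&(hsv[...,2]>90)&(P[...,2]<.02)&(np.hypot(P[...,0]-L[0],P[...,1]-L[1])<.13)).astype(np.uint8)
    k,l,st,ce=cv2.connectedComponentsWithStats(m);i=1+st[1:,4].argmax();print(ce[i],st[i])
    g=l==i;vv,uu=np.nonzero(g);print('outer',rect(plane(f,np.c_[uu,vv],.009)))
    vv,uu=np.nonzero(g&(P[...,2]>.0065));print('rim z',np.nanmedian(P[g&(P[...,2]>.0065)][:,2]),rect(plane(f,np.c_[uu,vv],.009)))
    vv,uu=np.nonzero(g&(P[...,2]<.0045)&(P[...,2]>.0015));print('floor z',np.nanmedian(P[vv,uu,2]),rect(plane(f,np.c_[uu,vv],.003)))
E
python3 - <<'E'
from plant import r
from h import *
s=r.state();print(s['t'],s['eef_pos'],s['tool_rot'])
f=snap(r,'wrist','w4');tray(f,(.343,-.28))
E
```

```text
t: 10.45
eef_pos: [0.3988, -0.1923, 0.3854]
tool_rot: [2.316, 2.119, 0.002]
force: [1.5, 1.1, -1.8]
finger_gap: 0.493
grip_force: 30.0
t: 11.12
eef_pos: [0.343, -0.3578, 0.3832]
tool_rot: [-2.318, -2.12, -0.0]
force: [0.7, 0.5, -1.7]
finger_gap: 0.489
grip_force: 30.0
11.1167 [ 0.3429753  -0.35783694  0.38315725] [-2.31791979e+00 -2.11994775e+00 -4.36707699e-04]
[273.33445783 116.90168675] [ 245   81   59   73 4150]
outer (array([ 341.2, -281.9]), -6.3, array([74., 91.]))
rim z 0.009085182335530462 (array([ 341.1, -282.3]), -6.0, array([71.8, 87.8]))
floor z 0.0030577571115412705 (array([ 341.1, -281.5]), -6.3, array([75. , 91.5]))
```

View pics/w4.png

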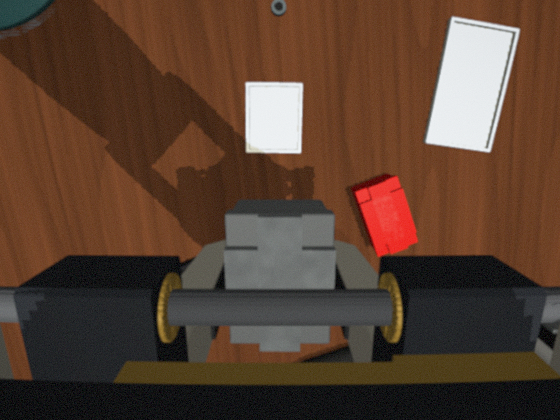

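```bash
python3 -m creep '0.3 0.15 -0.02 0 0.011; 0.3 0.376 -0.043 0.1 0.011; 0.3 0.376 -0.043 0.25 0.011; 0.3 0.376 -0.043 0.4 0.011; 0.3 0.376 -0.043 0.55 0.011; 0.3 0.376 -0.043 0.7 0.011; 0.3 0.376 -0.043 0.85 0.011; 0.3 0.376 -0.043 0.95 0.011; 0.3 0.376 -0.043 1 0.011; 0.3 0.376 -0.043 1 0.011'
python3 -m creep '0.3 0 0 0.1 0; 0.3 0 0 0.2 0; 0.3 0 0 0.28 0; 0.3 0 0 0.34 0; 0.3 0 0 0.37 0; 0.3 0 0 0.37 0; 0.3 0 0 0.37 0; 0.3 0 0 0.37 0'
python3 - <<'E'
from h import *
tray(load('w4'),(.6,-.26))
E
```

```text
t: 12.0
eef_pos: [0.3408, -0.2817, 0.1815]
tool_rot: [-2.333, -2.1, 0.0]
force: [0.4, -0.1, -2.0]
finger_gap: 0.49
grip_force: 30.0
t: 12.67
eef_pos: [0.3413, -0.2832, 0.1104]
tool_rot: [2.336, 2.099, 0.0]
force: [0.2, -0.4, -2.4]
finger_gap: 0.496
grip_force: 30.0
[471.37479197  84.08476645] [ 424   16   96  137 9013]
outer (array([ 598.3, -263.5]), -12.4, array([ 94.8, 158.9]))
rim z 0.008774537648941427 (array([ 598.3, -263.6]), -12.5, array([ 92.6, 157.1]))
floor z 0.0029433499353770376 (array([ 602., -263.]), -12.9, array([ 95.7, 159.3]))
```

```bash
python3 -m creep '0.3 0 0 0.03 0; 0.3 0 0 0.05 0; 0.3 0 0 0.06 0; 0.3 0 0 0.07 0; 0.3 0 0 0.075 0; 0.3 0 0 0.075 0'
python3 -m creep '0.6 0 0 0 0; 0.7 0 0 0 0; 0.7 0 0 0 0; 0.7 0 0 0 0; 0.7 0 0 0 0; 0.7 0 0 -0.05 0; 0.9 0 0 -0.25 0; 1 0 0 -0.45 0; 1 0 0 -0.65 0; 1 0 0 -0.9 0'
```

```text
t: 13.17
eef_pos: [0.3412, -0.2834, 0.0967]
tool_rot: [2.336, 2.099, -0.001]
force: [-14.5, 10.9, 36.1]
finger_gap: 0.494
grip_force: 30.0
t: 14.0
eef_pos: [0.3404, -0.2824, 0.2683]
tool_rot: [2.337, 2.1, 0.0]
force: [0.9, -0.5, -0.4]
finger_gap: 0.938
grip_force: 0.0
```

```bash
python3 -m creep '1 0 0 -0.15 0; 1 0.2 0.05 -0.15 0; 1 0.4 0.1 -0.15 0; 1 0.6 0.15 -0.15 0; 1 0.8 0.2 -0.15 0; 1 0.98 0.25 -0.15 0; 1 0.98 0.25 -0.15 0; 1 0.98 0.25 -0.15 0'
python3 -m creep '1 0.2 0.05 0 0; 1 0.4 0.1 0 0; 1 0.58 0.17 0 0; 1 0.58 0.17 0 0; 1 0.58 0.17 0 0; 1 0.58 0.17 0 0; 1 0.58 0.17 0 0'
python3 - <<'E'
from plant import r
from h import *
s=r.state();print(s['t'],s['eef_pos'],s['tool_rot'])
f=snap(r,'wrist','w5')
levels(f,(120,40,420,300),((.095,.104),(.090,.097),(.047,.0545)))
g=snap(r,'scene','s5');print('small');tr=levels(g,(165,180,215,220),((.038,.056),))
tray(load('s5'),(.341,-.282))
cv2.imwrite('pics/c5.png',np.hstack([f['p'],cv2.resize(g['p'][170:230,160:220],None,fx=4,fy=4)[:420] if 0 else cv2.copyMakeBorder(cv2.resize(g['p'][170:230,160:220],None,fx=4,fy=4),0,180,0,0,cv2.BORDER_CONSTANT)]))
E
```

```text
t: 14.67
eef_pos: [0.4118, -0.0917, 0.2965]
tool_rot: [2.332, 2.104, 0.0]
force: [-0.2, 0.0, 0.2]
finger_gap: 1.003
grip_force: 0.0
t: 15.25
eef_pos: [0.4574, 0.0169, 0.296]
tool_rot: [2.339, 2.097, -0.0]
force: [0.0, -0.6, -0.7]
finger_gap: 0.994
grip_force: 0.0
15.25 [0.45740348 0.01692368 0.29601863] [ 2.33865104e+00  2.09726186e+00 -1.53111973e-04]
0.095-0.104 n6070 z0.0997 (array([456.5,   3.5]), -6.6, array([56. , 94.1])) x 424.7 487.6 y -44.4 51.7
0.09-0.097 n1280 z0.0947 (array([456.5,   3.5]), -6.5, array([55.8, 94.5])) x 424.0 489.4 y -46.3 52.7
0.047-0.0545 n1059 z0.0509 (array([467.3,  52.6]), 66.9, array([35.4, 68.8])) x 430.8 495.1 y 22.8 69.8
small
0.038-0.056 n304 z0.0457 (array([ 345.4, -280.2]), -1.0, array([54.3, 64.8])) x 317.9 373.0 y -312.8 -247.7
[191.39076923 205.50769231] [172 192  35  22 325]
outer (array([ 344.5, -279.2]), -4.9, array([81.7, 91.2]))
rim z 0.008605766277621774 (array([ 344.9, -279.3]), -4.9, array([74.8, 89.4]))
floor z 0.002766024643361953 (array([ 338.9, -280.1]), -5.9, array([81. , 91.5]))
```

View pics/c5.png

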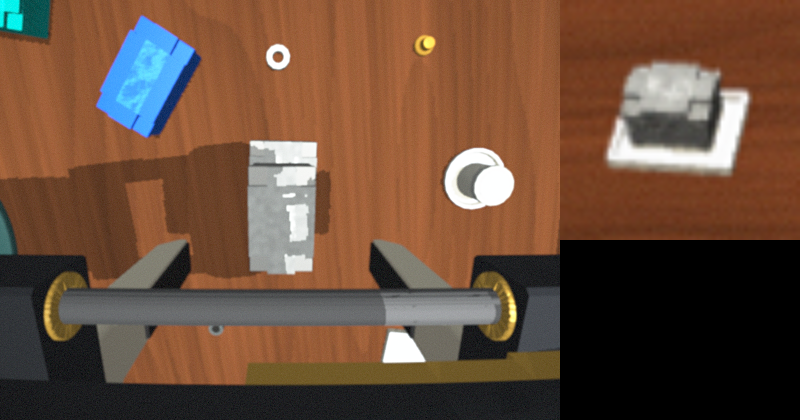

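```bash
python3 -m creep '1 -0.067 0.003 0.15 0.004; 1 -0.067 0.003 0.3 0.004; 1 -0.067 0.003 0.45 0.004; 1 -0.067 0.003 0.6 0.004; 1 -0.067 0.003 0.7 0.004; 1 -0.067 0.003 0.758 0.004; 1 -0.067 0.003 0.758 0.004; 0.8 -0.067 0.003 0.758 0.004; 0.4 -0.067 0.003 0.758 0.004; 0.4 -0.067 0.003 0.758 0.004'
python3 -m creep '0.4 0 0 0 0; 0.4 0 0 0 0; 0.4 0 0 0 0; 0.4 0 0 0 0; 0.4 0 0 0 0; 0.4 0 0 0 0'
```

```text
t: 16.18
eef_pos: [0.4574, 0.0048, 0.1459]
tool_rot: [2.342, 2.091, 0.003]
force: [0.7, 1.3, -0.4]
finger_gap: 0.833
grip_force: 0.0
t: 16.68
eef_pos: [0.4569, 0.005, 0.1445]
tool_rot: [2.343, 2.092, 0.0]
force: [-0.5, 0.1, 4.1]
finger_gap: 0.6
grip_force: 30.0
```

```bash
python3 -m creep '0.4 0 0 -0.03 0; 0.4 0 0 -0.1 0; 0.4 0 0 -0.25 0; 0.4 0 0 -0.45 0; 0.4 0 0 -0.65 0; 0.4 0 0 -0.85 0; 0.4 0.1 -0.1 -1 0; 0.4 0.25 -0.2 -1 0; 0.4 0.4 -0.3 -1 -0.03; 0.4 0.55 -0.4 -1 -0.06'
python3 -m creep '0.4 0.15 -0.06 0 0; 0.4 0.32 -0.13 0 0; 0.4 0.32 -0.13 0 0; 0.4 0.32 -0.13 0 0; 0.4 0.32 -0.13 0 0; 0.4 0.32 -0.13 0 0; 0.4 0.32 -0.13 0 0'
python3 - <<'E'
from plant import r
from h import *
s=r.state();print(s['t'],s['eef_pos'],s['tool_rot'],s['finger_gap'])
f=snap(r,'wrist','w6')
levels(f,(190,0,400,200),((.046,.0535),(.0415,.0465),(.042,.0535)))
E
```

```text
t: 17.52
eef_pos: [0.3887, 0.1242, 0.3447]
tool_rot: [2.241, 2.201, 0.001]
force: [-0.4, 0.0, -3.6]
finger_gap: 0.604
grip_force: 30.0
t: 18.1
eef_pos: [0.3654, 0.1869, 0.3442]
tool_rot: [2.244, 2.198, -0.0]
force: [-0.1, 0.5, -3.3]
finger_gap: 0.6
grip_force: 30.0
18.1 [0.36539003 0.18694985 0.34416147] [ 2.24422554e+00  2.19837813e+00 -3.48187685e-04] 0.6000245097560748
0.046-0.0535 n4028 z0.0488 (array([371.6, 290. ]), -0.8, array([56.3, 92.9])) x 343.0 399.8 y 243.4 336.6
0.0415-0.0465 n837 z0.0437 (array([371.9, 289.5]), -1.1, array([55.5, 92.1])) x 343.3 400.3 y 242.9 336.1
0.042-0.0535 n4855 z0.0485 (array([371.5, 290. ]), -1.1, array([56.4, 92.9])) x 343.0 399.9 y 243.1 336.6
```

View pics/w6.png

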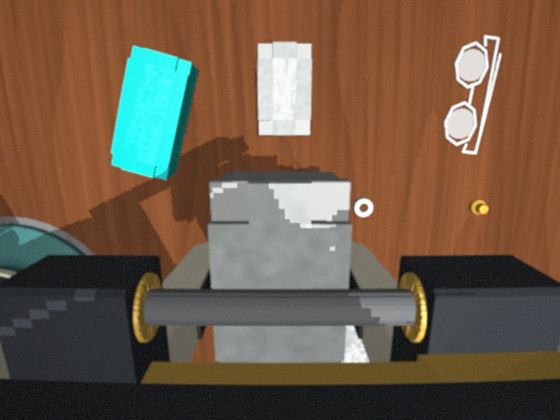

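Run:
```python
from h import *
f=load('w6');z0=.3442-.0935
o=levels(f,(195,165,365,290),((z0+.046,z0+.053),(z0+.0415,z0+.046)))
for z,Q in o:
    for t in (1,): print(np.percentile(Q[:,0],[.5,99.5])*1e3,np.percentile(Q[:,1],[.5,99.5])*1e3)
    a=np.deg2rad(-1.2)
P=cloud(f)
# right & left edges angle of the held box
z,Q=o[0];ys=np.arange(Q[:,1].min()+.004,Q[:,1].max()-.004,.004);E=[(y,*(Q[abs(Q[:,1]-y)<.002][:,0].min(),Q[abs(Q[:,1]-y)<.002][:,0].max())) for y in ys]
E=np.array(E)*1e3;print(E.round(1))
```

```text
0.2967-0.3037 n12190 z0.2991 (array([365.3, 210.5]), 88.9, array([44. , 68.1])) x 330.9 399.0 y 188.0 232.6
0.2922-0.2967 n3484 z0.2941 (array([365.3, 213. ]), 88.9, array([38.8, 70.6])) x 329.7 400.2 y 193.1 232.9
[334.58406056 395.73037988] [188.44370195 231.97436587]
[331.35921058 398.52849053] [194.75417511 232.52626984]
[[192.  334.4 398.7]
 [196.  330.9 399. ]
 [200.  332.3 393.1]
 [204.  337.  393.1]
 [208.  337.2 393.3]
 [212.  337.2 393.2]
 [216.  337.5 393.1]
 [220.  353.7 377.2]
 [224.  353.5 377.5]
 [228.  353.6 377.5]]
```

```bash
python3 -m creep '0.4 0.15 0.005 0 0; 0.4 0.3 0.01 0 0; 0.4 0.45 0.0205 0 0; 0.4 0.523 0.0205 0.1 0; 0.4 0.523 0.0205 0.3 0; 0.4 0.523 0.0205 0.5 0; 0.4 0.523 0.0205 0.7 0; 0.4 0.523 0.0205 0.85 0; 0.4 0.523 0.0205 0.93 0; 0.4 0.523 0.0205 0.93 0'
python3 -m creep '0.4 0 0 0 0; 0.4 0 0 0 0; 0.4 0 0 0 0'
python3 - <<'E'
from plant import r
from h import *
s=r.state();print(s['t'],s['eef_pos'],s['tool_rot'],s['force'])
f=snap(r,'side','d7');g=snap(r,'scene','s7')
for h,b in((f,(225,250,320,365)),(g,(350,160,430,230))):
    levels(h,b,((.09,.104),(.046,.0535)))
cv2.imwrite('pics/c7.png',np.hstack([cv2.resize(f['p'][255:365,220:320],(400,440)),cv2.resize(g['p'][150:230,350:430],(400,400)).copy() if 0 else cv2.resize(g['p'][145:233,350:430],(400,440))]))
E
```

```text
t: 18.98
eef_pos: [0.3703, 0.2908, 0.1542]
tool_rot: [-2.243, -2.198, 0.009]
force: [-0.3, -0.3, -3.6]
finger_gap: 0.601
grip_force: 30.0
t: 19.23
eef_pos: [0.3718, 0.2925, 0.1601]
tool_rot: [2.243, 2.2, 0.004]
force: [0.3, 0.4, -2.4]
finger_gap: 0.604
grip_force: 30.0
19.2333 [0.37178435 0.29251404 0.16010885] [2.24250549 2.19959196 0.00397867] [ 0.27736923  0.35636409 -2.40664386]
0.09-0.104 n235 z0.0965 (array([367.5, 315.2]), -81.0, array([59. , 88.1])) x 326.5 415.2 y 279.3 343.2
0.046-0.0535 n261 z0.0498 (array([359.6, 308.9]), -49.1, array([42.5, 76.4])) x 342.4 400.3 y 270.1 340.9
0.09-0.104 n129 z0.0965 (array([396.1, 282.2]), -25.6, array([ 46. , 100.9])) x 353.5 422.0 y 242.4 336.9
0.046-0.0535 n167 z0.0482 (array([389.2, 288.8]), -12.9, array([38.2, 92. ])) x 360.3 403.1 y 246.9 337.9
```

View pics/c7.png

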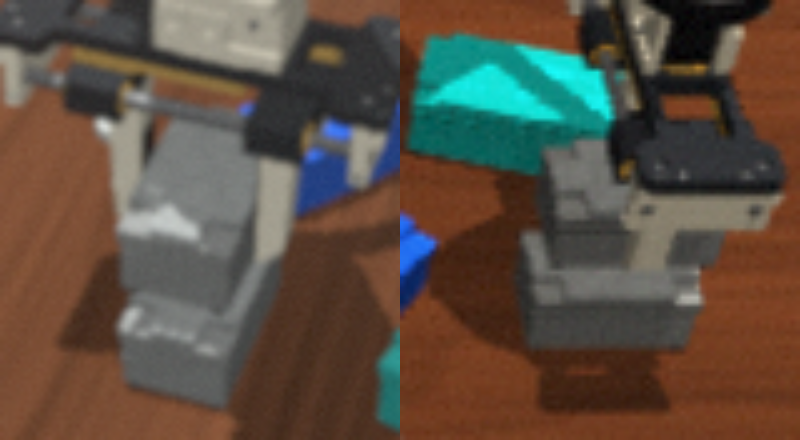

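```bash
python3 -m creep '0.4 -0.005 0 0.03 0; 0.4 -0.005 0 0.06 0; 0.4 -0.005 0 0.08 0; 0.4 -0.005 0 0.09 0; 0.4 -0.005 0 0.09 0; 0.4 -0.005 0 0.09 0'
```

```text
t: 19.83
eef_pos: [0.371, 0.2913, 0.1401]
tool_rot: [-2.242, -2.2, 0.001]
force: [-0.4, -0.3, -2.6]
finger_gap: 0.6
grip_force: 30.0
```

```bash
python3 -m creep '0.4 0 0.003 0.005 0; 0.4 0 0.003 0.008 0; 0.4 0 0.003 0.01 0; 0.4 0 0.003 0.01 0; 0.4 0 0.003 0.01 0; 0.4 0 0.003 0.01 0'
```

```text
t: 20.33
eef_pos: [0.3716, 0.2913, 0.1383]
tool_rot: [2.242, 2.2, 0.0]
force: [0.9, -0.1, -3.2]
finger_gap: 0.6
grip_force: 30.0
```

```bash
python3 -m creep '0.4 0 0 0.003 0; 0.4 0 0 0.005 0; 0.4 0 0 0.005 0; 0.75 0 0 0.005 0; 0.75 0 0 0.005 0; 0.75 0 0 0.005 0; 0.75 0 0 0.005 0; 0.75 0 0 0.005 0; 0.75 0 0 0.005 0'
python3 -m creep '0.8 0 0 -0.05 0; 0.9 0 0 -0.25 0; 1 0 0 -0.45 0; 1 0 0 -0.65 0; 1 0 0 -0.85 0; 1 -0.2 0 -1 0; 1 -0.4 0 -1 0; 1 -0.4 0 -1 0; 1 -0.4 0 -1 0; 1 -0.4 0 -1 0'
python3 - <<'E'
from plant import r
from h import *
s=r.state();print(s['t'],s['eef_pos'],s['tool_rot'])
f=snap(r,'wrist','w8')
levels(f,(150,0,420,240),((.088,.1),(.0825,.0885)))
P=cloud(f);m=(abs(P[...,2]-.093)<.004)&(abs(P[...,0]-.372)<.025)&(abs(P[...,1]-.29)<.044);Q=P[m];A=np.c_[Q[:,:2]-Q[:,:2].mean(0),np.ones(len(Q))];print('panel plane',np.linalg.lstsq(A,Q[:,2],rcond=None)[0])
for n,c,b in(('side','d8',(225,250,320,365)),('scene','s8',(350,160,430,230))):
    levels(snap(r,n,c),b,((.088,.1),(.046,.0535)))
E
```

```text
t: 21.08
eef_pos: [0.3717, 0.2913, 0.1372]
tool_rot: [2.242, 2.2, 0.0]
force: [0.4, -0.3, 0.1]
finger_gap: 0.75
grip_force: 0.0
t: 21.92
eef_pos: [0.3701, 0.2113, 0.3375]
tool_rot: [-2.244, -2.199, -0.001]
force: [-0.1, -0.1, -0.1]
finger_gap: 0.999
grip_force: 0.0
21.9167 [0.37006764 0.21126881 0.33753953] [-2.24358807e+00 -2.19902533e+00 -1.05024222e-03]
0.088-0.1 n5484 z0.0927 (array([370.9, 289.4]), -1.1, array([56.2, 94.1])) x 342.6 399.2 y 242.1 336.6
0.0825-0.0885 n958 z0.0876 (array([371. , 289.6]), -1.1, array([56. , 93.7])) x 342.5 399.7 y 242.3 336.8
panel plane [-2.52112924e-03 -9.13517240e-05  9.27228432e-02]
0.088-0.1 n976 z0.0931 (array([369.8, 291.7]), -1.4, array([ 58.4, 100.9])) x 340.2 399.6 y 241.1 341.7
0.046-0.0535 n139 z0.0491 (array([399.3, 195.8]), 16.8, array([ 73.8, 291.2])) x 341.5 476.1 y 53.4 339.0
0.088-0.1 n460 z0.0924 (array([374.8, 290.1]), 2.0, array([60.5, 97.2])) x 345.6 406.4 y 241.8 338.6
0.046-0.0535 n49 z0.0502 (array([398.9, 283.7]), -0.9, array([11.2, 73.3])) x 392.9 405.0 y 247.1 320.4
```

```bash
python3 -m creep '1 -0.15 0.07 0 0.03; 1 -0.3 0.15 0 0.07; 1 -0.5 0.25 0 0.07; 1 -0.7 0.35 0 0.07; 1 -0.85 0.4 0 0.07; 1 -0.965 0.455 0.1 0.07; 1 -0.965 0.455 0.2 0.07; 1 -0.965 0.455 0.25 0.07; 1 -0.965 0.455 0.25 0.07; 1 -0.965 0.455 0.25 0.07'
python3 - <<'E'
from plant import r
from h import *
s=r.state();print(s['t'],s['eef_pos'],s['tool_rot'])
f=snap(r,'wrist','w9')
levels(f,(120,20,420,300),((.047,.0545),(.0425,.048)))
E
```

```text
t: 22.9
eef_pos: [0.4574, 0.0176, 0.2872]
tool_rot: [-2.358, -2.075, 0.001]
force: [-0.3, 0.0, 0.7]
finger_gap: 1.0
grip_force: 0.0
22.9 [0.45741626 0.01758624 0.28722754] [-2.35771088e+00 -2.07509478e+00  9.85643197e-04]
0.047-0.0545 n7978 z0.0510 (array([457. ,   2.8]), -7.5, array([ 64. , 129.9])) x 419.0 494.6 y -63.7 69.4
0.0425-0.048 n689 z0.0460 (array([457.2,   3.2]), -7.4, array([ 63.2, 128.6])) x 417.6 496.5 y -64.4 70.8
```

```bash
python3 -m creep '1 -0.073 0.007 0.15 0.002; 1 -0.073 0.007 0.3 0.002; 1 -0.073 0.007 0.45 0.002; 1 -0.073 0.007 0.6 0.002; 1 -0.073 0.007 0.75 0.002; 1 -0.073 0.007 0.85 0.002; 1 -0.073 0.007 0.92 0.002; 1 -0.073 0.007 0.945 0.002; 0.9 -0.073 0.007 0.945 0.002; 0.9 -0.073 0.007 0.945 0.002'
python3 -m creep '0.5 0 0 0 0; 0.5 0 0 0 0; 0.5 0 0 0 0; 0.5 0 0 0 0; 0.5 0 0 0 0; 0.5 0 0 0 0; 0.5 0 0 0 0'
```

```text
t: 23.78
eef_pos: [0.4576, 0.0024, 0.0996]
tool_rot: [2.361, 2.071, 0.002]
force: [-0.3, 1.0, 0.3]
finger_gap: 0.916
grip_force: 0.0
t: 24.37
eef_pos: [0.4572, 0.0019, 0.0988]
tool_rot: [2.363, 2.07, 0.001]
force: [-1.5, 0.7, 6.4]
finger_gap: 0.686
grip_force: 30.0
```

```bash
python3 -m creep '0.5 0 0 -0.03 0; 0.5 0 0 -0.1 0; 0.5 0 0 -0.25 0; 0.5 0 0 -0.4 0; 0.5 -0.1 0.07 -0.5 0; 0.5 -0.25 0.17 -0.5 0; 0.5 -0.4 0.28 -0.5 0; 0.5 -0.55 0.39 -0.5 0; 0.5 -0.7 0.5 -0.5 0; 0.5 -0.85 0.6 -0.5 0'
python3 -m creep '0.5 -0.15 0.1 0 0.03; 0.5 -0.28 0.2 0 0.056; 0.5 -0.36 0.26 0 0.056; 0.5 -0.37 0.27 0 0.056; 0.5 -0.37 0.27 0 0.056; 0.5 -0.37 0.27 0 0.056; 0.5 -0.37 0.27 0 0.056'
```

```text
t: 25.2
eef_pos: [0.5541, -0.1842, 0.1982]
tool_rot: [-2.363, -2.07, 0.0]
force: [0.6, 0.8, -1.9]
finger_gap: 0.685
grip_force: 30.0
t: 25.78
eef_pos: [0.597, -0.2619, 0.1982]
tool_rot: [-2.451, -1.965, 0.0]
force: [0.6, -0.7, -2.3]
finger_gap: 0.684
grip_force: 30.0
```

```bash
python3 -m creep '0.5 -0.011 0.01 0.1 0; 0.5 -0.011 0.01 0.2 0; 0.5 -0.011 0.01 0.3 0; 0.5 -0.011 0.01 0.38 0; 0.5 -0.011 0.01 0.43 0; 0.5 -0.011 0.01 0.455 0; 0.5 -0.011 0.01 0.465 0; 0.5 -0.011 0.01 0.465 0; 0.5 -0.011 0.01 0.465 0'
```

```text
t: 26.53
eef_pos: [0.5992, -0.2654, 0.1063]
tool_rot: [2.451, 1.964, 0.001]
force: [0.2, -0.5, -2.6]
finger_gap: 0.687
grip_force: 30.0
```

```bash
python3 -m creep '0.5 0 0 0.005 0; 0.5 0 0 0.01 0; 0.5 0 0 0.013 0; 0.5 0 0 0.013 0; 0.5 0 0 0.013 0'
```

```text
t: 26.95
eef_pos: [0.5988, -0.2654, 0.1026]
tool_rot: [-2.452, -1.964, 0.0]
force: [-0.4, -0.8, -3.1]
finger_gap: 0.685
grip_force: 30.0
```

Almost down (0.8 mm left): final touch, release, retreat, then inspect everything.

```bash
python3 -m creep '0.5 0 0 0.003 0; 0.5 0 0 0.005 0; 0.5 0 0 0.005 0; 0.85 0 0 0.005 0; 0.85 0 0 0.005 0; 0.85 0 0 0.005 0; 0.85 0 0 0.005 0; 0.85 0 0 0.005 0; 0.85 0 0 0.005 0'
python3 -m creep '0.9 0 0 -0.05 0; 1 0 0 -0.2 0; 1 0 0 -0.4 0; 1 0 0 -0.6 0; 1 0 0 -0.8 0; 1 0 0 -1 0; 1 0 0 -1 0; 1 -0.25 -0.25 -1 0; 1 -0.4 -0.4 -1 0; 1 -0.4 -0.4 -1 0'
python3 - <<'E'
from plant import r
from h import *
s=r.state();print(s['t'],s['eef_pos'],s['tool_rot'])
f=snap(r,'wrist','w10')
print('large');levels(f,(0,0,560,240),((.05,.058),(.046,.051)))
tray(f,(.6,-.26))
g=snap(r,'side','d10');h=snap(r,'scene','s10')
print('spec before/after')
for n in('s1','s10','d1','d10'):
    q=load(n);P=cloud(q);m=(cv2.cvtColor(q['p'],cv2.COLOR_BGR2HSV)[...,1]<70)&(abs(P[...,0]-.597)<.06)&(abs(P[...,1]-.285)<.09)&(P[...,2]<.02);vv,uu=np.nonzero(m);print(n,len(uu),uu.mean().round(2),vv.mean().round(2))
cv2.imwrite('pics/c10.png',np.vstack([cv2.resize(f['p'],(400,300))*1,]) if 0 else np.hstack([cv2.resize(h['p'][170:330,140:440],(400,213)),cv2.resize(g['p'][170:383,150:400],(250,213))]))
E
```

```text
t: 27.7
eef_pos: [0.5988, -0.2654, 0.1016]
tool_rot: [-2.452, -1.964, -0.0]
force: [0.1, 0.8, 0.6]
finger_gap: 0.85
grip_force: 0.0
t: 28.53
eef_pos: [0.5014, -0.3267, 0.3022]
tool_rot: [2.451, 1.965, -0.001]
force: [0.2, -0.4, -0.1]
finger_gap: 0.999
grip_force: 0.0
28.5333 [ 0.50135328 -0.3267156   0.30220051] [ 2.45089070e+00  1.96453278e+00 -5.06229597e-04]
large
0.05-0.058 n8860 z0.0539 (array([ 597.8, -264.1]), -12.4, array([ 64.9, 128.6])) x 555.9 639.5 y -330.9 -197.8
0.046-0.051 n2892 z0.0482 (array([ 480. , -255.8]), 86.0, array([137.7, 319.7])) x 317.0 643.6 y -334.2 -194.1
[331.14040115 110.80200573] [ 311   30   94  155 3490]
outer (array([ 597.2, -264.6]), -12.1, array([ 93.9, 159. ]))
rim z 0.009057385851720667 (array([ 599.1, -263.1]), -12.4, array([ 90.1, 155.6]))
floor z 0.0030479683769704946 (array([ 587.3, -264.7]), -2.9, array([ 90.8, 163.2]))
spec before/after
s1 594 404.35 274.05
s10 599 404.49 274.09
d1 896 170.03 313.34
d10 899 170.07 313.27
```

View pics/s10.png

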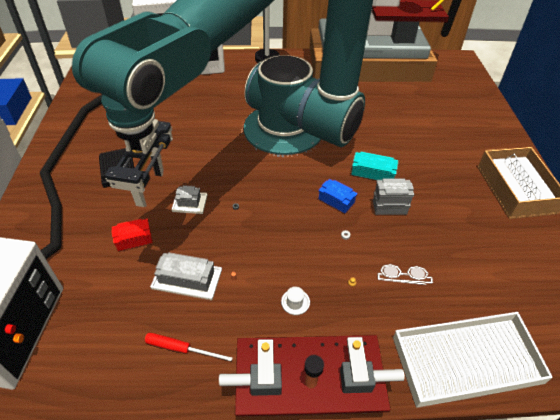

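View pics/d10.png

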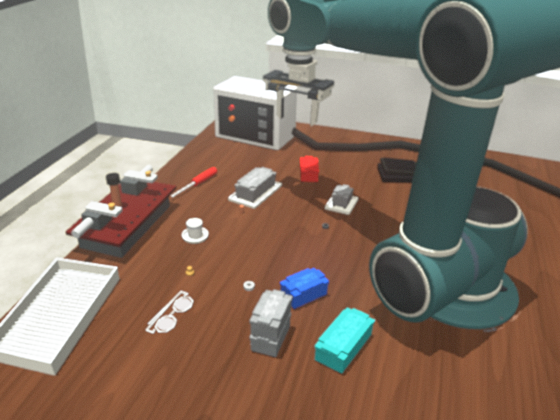

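The pictures show the large box in its tray at (186,275), the small box at (189,200), the tin in the dish at (295,300) and the medium box on its twin at (394,195). The spectacles are unmoved at (404,274). Panel heights match (large 54 mm, small 48 mm, stacked pair 93 mm).

```bash
python3 -c "
from plant import r
print(r.sign_off())"
```

```text
the job is handed in; nothing more can be done
None
```

The job is handed in after about 29 s: tin in the dish, small box in the small tray, medium box seated in the recesses on its twin, and large box in the large tray, with the spectacle frame undisturbed.

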